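# Load the drying rack on the model-making bench

### The job

First slide the warmer pot, without lifting it off the mat, from the orange ring to stand inside the blue ring. Then hang every painting plate on the drying rack, each on its own pair of pins with a pin through both holes and the plate fully down on both rails, and when all of them hang there slide the warmer back, again without lifting or tipping it, to stand inside the orange ring; leave the palette, the paint jar and the nose cone where they are.

Things in the scene. Friction and masses are not known exactly. Their poses are not given: they have to be found in the camera images.
- warmer: Warmer pot: low round aluminium pot 96 mm across on a grey felt glide, with a fixed dark lid whose top is 32 mm above the mat and a black round knob in the middle of the lid, 26 mm across, from 32 to 66 mm above the mat. About 0.45 kg, stands loose on the mat and slides fairly easily (friction about 0.35). Origin: centre of its underside; z up.
- dry_ring: Orange ring mark on the mat, the drying spot, 124 mm inside and 140 mm outside diameter (flat, no height). Origin: its centre. The warmer starts here.
- park_ring: Blue ring mark on the mat, the parking spot, same size as the orange one (124 mm inside, 140 mm outside diameter, flat). Origin: its centre.
- rack: Drying rack, fixed to the bench: two parallel wooden rails, each 330 mm long (along the rack's y), 24 mm wide and 40 mm high, with centre lines at x = -46 and x = +46 mm. Each rail carries four upright steel pins, 80 mm apart, at y = -120, -40, 40, 120 mm: four pairs of pins, one pin of each pair on each rail. Pins are 10 mm thick, stand 20 mm above the rail top, and their top 8 mm taper to 3 mm. Origin: centre of the underside, on the bench; z up.
- slot0 (a point): Middle of pin pair 0 of the rack, halfway between its two pins (rack y = -120 mm), at the height of the rail tops, 40 mm above the bench. A plate hung fully home has its origin here and its long (x) axis along the rack's x axis, either way round. Same axes as the rack.
- slot1 (a point): Middle of pin pair 1 of the rack, halfway between its two pins (rack y = -40 mm), at the height of the rail tops, 40 mm above the bench. A plate hung fully home has its origin here and its long (x) axis along the rack's x axis, either way round. Same axes as the rack.
- slot2 (a point): Middle of pin pair 2 of the rack, halfway between its two pins (rack y = 40 mm), at the height of the rail tops, 40 mm above the bench. A plate hung fully home has its origin here and its long (x) axis along the rack's x axis, either way round. Same axes as the rack.
- slot3 (a point): Middle of pin pair 3 of the rack, halfway between its two pins (rack y = 120 mm), at the height of the rail tops, 40 mm above the bench. A plate hung fully home has its origin here and its long (x) axis along the rack's x axis, either way round. Same axes as the rack.
- plate_a: Painting plate, white, 120 mm (its x) by 60 mm (its y) by 6 mm thick, about 0.12 kg, with a through hole 13 mm wide at x = -46 and at x = +46 mm on its centre line. In its middle stands a wooden grip tab 40 mm long (x), 14 mm thick (y), its top 58 mm above the plate's underside. Beside the tab's ends stand four small cream resin nose cones (at x = +-30, y = +-17 mm, up to 36 mm above the underside; do not grip these). Origin: centre of the underside; z up. May be absent.
- plate_b: Painting plate, grey, 120 mm (its x) by 60 mm (its y) by 6 mm thick, about 0.12 kg, with a through hole 13 mm wide at x = -46 and at x = +46 mm on its centre line. In its middle stands a wooden grip tab 40 mm long (x), 14 mm thick (y), its top 58 mm above the plate's underside. Beside the tab's ends stand four small grey engine bells (at x = +-30, y = +-17 mm, up to 36 mm above the underside; do not grip these). Origin: centre of the underside; z up. May be absent.
- plate_c: Painting plate, yellow, 120 mm (its x) by 60 mm (its y) by 6 mm thick, about 0.12 kg, with a through hole 13 mm wide at x = -46 and at x = +46 mm on its centre line. In its middle stands a wooden grip tab 40 mm long (x), 14 mm thick (y), its top 58 mm above the plate's underside. Beside the tab's ends stand four small black and white fins (at x = +-30, y = +-17 mm, up to 36 mm above the underside; do not grip these). Origin: centre of the underside; z up. May be absent.
- plate_d: Painting plate, green, 120 mm (its x) by 60 mm (its y) by 6 mm thick, about 0.12 kg, with a through hole 13 mm wide at x = -46 and at x = +46 mm on its centre line. In its middle stands a wooden grip tab 40 mm long (x), 14 mm thick (y), its top 58 mm above the plate's underside. Beside the tab's ends stand four small red and cream drums (at x = +-30, y = +-17 mm, up to 36 mm above the underside; do not grip these). Origin: centre of the underside; z up. May be absent.
- palette: Bystander: white ceramic palette dish, 96 mm across, 18 mm high. Origin: centre of the underside.
- paint_jar: Bystander: small paint jar with a black cap, 44 mm across, 55 mm high. Origin: centre of the underside.
- nose_cone: Bystander: upright cream resin nose cone, 52 mm across, 85 mm high. Origin: centre of the underside.
Things that resemble listed ones, but are neither listed nor needed, are in the scene too. What is shaped like the plate_a but pink or purple is not meant.

How it is judged:
By the outcome, as a careful person would: the job done as asked, in the order asked, and still so for the second after the job is handed in, with the robot touching nothing.
Of plate_a, plate_b, plate_c, plate_d only 3 to 4 are there at a start; the rules pass over those that are not, and their reading is None.
At some moment in a run one of plate_a, plate_b, plate_c, plate_d, warmer may be knocked a few centimetres aside while the robot is not near it.
It also fails if it takes over 208 s, if anything falls off the work surface, if the arm or the gripper's body presses on something with over 40 N, if the wrist force passes 120 N, or if a joint passes its speed limit or range.

### The arm

A 6-joint arm with a two-finger parallel gripper is mounted at the origin on the work surface. World frame = base frame: x ahead of the robot, y to its left, z up, the work surface at z = 0. Lengths are in m, angles in degrees, forces in N, time in s.
With the tool pointing down it reaches from about 0.3 to 0.85 m from the base axis. Payload 4.2 kg.
Tool frame: the origin (TCP) lies midway between the tips of the shut fingers; the grasp point (between the pads) lies 19 mm behind it (robot.grip_depth is the distance from the TCP to the grasp point, in m); z points along the fingers, y is the line along which they close (so a half turn about z gives the same grasp; the last joint's range is limited). The gripper opens to 91 mm and grips with 3 to 60 N. Pads are 32 mm wide; open, the fingers measure 118 mm over their backs; the gripper's body (76 mm by 178 mm) begins 60 mm behind the grasp point.
Start: joints at [-1.146, 18.312, 89.639, -0, 72.044, -1.146], TCP at [0.575, 0, 0.214] pointing down, gripper open.
Joint ranges: [-177.97, 177.97], [-48.28, 115.42], [12.27, 149.76], [-77.06, 257.06], [2.81, 150.46], [-146.56, 146.56]. Speed limits (degrees/s): [147.25, 147.25, 180, 180, 180, 180].

### API

Orientations are given as [roll, pitch, yaw] about the fixed x, y, z axes, in that order (R = Rz(yaw) Ry(pitch) Rx(roll)).
In Python, from workcell import robot gives the robot as it stands.
- The arm moves only by the shell command python3 -m crank 'ROWS' [FORCE]. ROWS is JSON, a list of rows, each a list of 3 entries, a list of its own where there are three numbers: the opening, from -1 (shut) to 1 (fully open), then the shift along the tool's x, y, z in cm, then the turn about the tool's z in degrees. In form: [[jaw, [x, y, z], twist], ...]. A call has 1 to 10 rows; each row shifts and turns the commanded pose from where the row before left it, along the tool's axes as they then stand; what a row does not reach is not made up. A row lasts 1/10 s, in which the tool goes at most 50 mm and 8.59 degrees, less where a joint would pass 70% of its speed; a pose out of reach is approached as far as the arm can. A call is refused whole if a number of a shift passes 5 or a number of a turn 8.59, either way. A call with a gripper value outside its range is refused whole. The fingers move at their own pace and stop on an object; FORCE is the grip in N (left out, the last holds). Time passes only in rows, so rows that do not move let the fingers close. It gives the time, the measured TCP pose, the force, the opening and the grip force at its end, in the units of the state.
- robot.read_state(): the state, without advancing time (a new reading comes with each control period).
- robot.capture(name): name is "scene" or "side" or "wrist"; returns the picture (384x512x3 uint8, red, green, blue); there is no depth.
- robot.camera_info(name): a dict with "fx", "fy", "cx", "cy" (pixels), "view" (4x4, takes a point from world to camera coordinates); the wrist camera has in their place "T_tool_cam" (4x4, takes a point from camera to tool coordinates, whose origin is the TCP and whose axes are the flange's). Camera axes: x right, y down, z forward; pixel columns grow to the right and rows downward; lengths in m; the calibration is good to about 2 mm. A picture is of the moment at which its call begins: read the wrist's pose just before it. camera_info takes no time and is no camera call.
- robot.job_done(): hands the job in; it is judged then, once.
The state is a dict: "time_s": time; "joints": joint angles; "dq": joint speeds; "tau": joint torques, N m; "position": TCP position; "ee_rot": TCP orientation; "contact_force": force on the tool from outside, world axes, zero at the start; "wrist_torque": the same for the moment, N m; "finger_gap": opening from 0.0 (shut) to 1.0 (fully open); "grasp_force": force on a finger pad.
Only numpy, scipy, OpenCV 4.12 (cv2) and the standard library are available. Lean on these libraries where they do the work, as an engineer would, in place of code of your own. Each camera call takes 0.05 s, during which the arm holds its last target. There are 200 camera calls.

## Working session

There is one attempt and no reset: what is moved stays moved. The work goes in short steps, Python scripts to look and compute and a shell command to move; the robot and the scene stay as the last step left them, time stands still between calls to the robot, and variables do not carry over. Pictures are saved under pics/ and viewed, at most 14 in all, crops included, and the job is handed in when it is done.

```bash
ls; mkdir -p pics; python3 - <<'E'
from workcell import robot
import cv2,numpy as np
print(robot.read_state())
for n in ("scene","side","wrist"):
    im=robot.capture(n); cv2.imwrite(f"pics/{n}0.png",im[:,:,::-1])
    print(n,robot.camera_info(n))
E
```

```text
pics
{'time_s': 0.0, 'joints': array([-1.14536672e+00,  1.83514072e+01,  8.97066494e+01, -8.42867412e-04,
        7.20429547e+01, -1.14614641e+00]), 'dq': array([ 0.02513802,  0.05127344, -0.00226691,  0.07935794,  0.07429044,
       -0.01568731]), 'tau': array([-5.01459035e-04, -4.12465632e+01, -2.31973493e+01,  7.28826877e-02,
        4.58198413e-02, -1.41870069e-04]), 'position': array([5.74496321e-01, 1.16468970e-05, 2.13120972e-01]), 'ee_rot': array([-1.79898993e+02, -1.21930470e-03,  9.00010392e+01]), 'contact_force': array([-0.53684751, -0.41204685,  0.27958004]), 'wrist_torque': array([-0.02008712, -0.02593236,  0.02354714]), 'grasp_force': 0.0, 'finger_gap': 0.9993824822806859}
scene {'fx': 481.5493768362545, 'fy': 481.5493768362545, 'cx': 246.21389335433838, 'cy': 183.6489010196506, 'view': array([[-0.85434387,  0.5196885 , -0.00451706,  0.44889734],
       [ 0.35897136,  0.58380267, -0.72822661, -0.2395129 ],
       [-0.37581393, -0.62377744, -0.68532153,  1.74745272],
       [ 0.        ,  0.        ,  0.        ,  1.        ]])}
side {'fx': 448.8289123932448, 'fy': 448.8289123932448, 'cx': 252.2114868436505, 'cy': 191.3678594407679, 'view': array([[ 0.99994636, -0.00947135,  0.00419118, -0.57873617],
       [-0.00409425, -0.73317449, -0.68002824,  0.13218868],
       [ 0.00951365,  0.67997461, -0.73317394,  1.43630416],
       [ 0.        ,  0.        ,  0.        ,  1.        ]])}
wrist {'fx': 277.8419830461304, 'fy': 277.8419830461304, 'cx': 250.71922504567797, 'cy': 192.4360072896157, 'T_tool_cam': array([[ 8.64747793e-05, -9.70046188e-01, -2.42920532e-01,
         6.82021271e-02],
       [ 9.99999897e-01,  1.91945706e-04, -4.10510503e-04,
         1.16373121e-04],
       [ 4.44841701e-04, -2.42920472e-01,  9.70046105e-01,
        -1.71126354e-01],
       [ 0.00000000e+00,  0.00000000e+00,  0.00000000e+00,
         1.00000000e+00]])}
```

View pics/scene0.png

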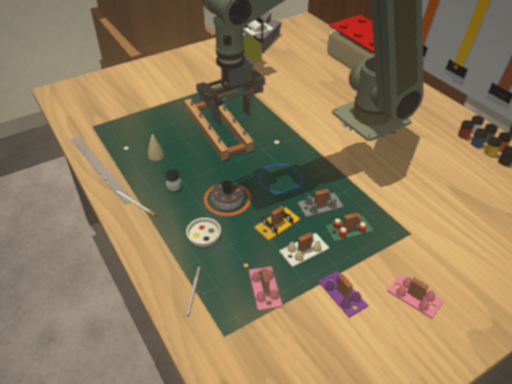

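View pics/side0.png

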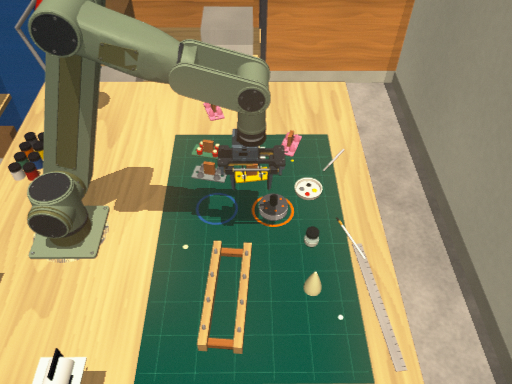

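The scene shows the plates yellow (278,221), grey (320,203), green (349,227) and white (304,248). All four are listed ones. The decoys are pink (265,287), purple (344,293) and pink (415,294). The warmer is at (227,195) in the orange ring, the blue ring is at (281,179) and the rack at (218,127).

```bash
cat > h.py <<'E'
from workcell import robot
import cv2,numpy as np
from scipy.spatial.transform import Rotation as R
def cam(n,st=None):
    c=robot.camera_info(n);K=np.array([[c['fx'],0,c['cx']],[0,c['fy'],c['cy']],[0,0,1]])
    if n=='wrist':
        st=st or robot.read_state();T=np.eye(4);T[:3,:3]=R.from_euler('xyz',st['ee_rot'],degrees=True).as_matrix();T[:3,3]=st['position']
        V=np.linalg.inv(T@c['T_tool_cam'])
    else:V=c['view']
    return K,V
def ray(C,uv,z):
    K,V=C;uv=np.atleast_2d(np.float64(uv));d=(np.linalg.inv(K)@np.c_[uv,np.ones(len(uv))].T).T@V[:3,:3]
    o=-V[:3,:3].T@V[:3,3];return o+d*((z-o[2])/d[:,2])[:,None]
def proj(C,p):
    K,V=C;q=(K@(V[:3,:3]@np.atleast_2d(p).T+V[:3,3:])).T;return q[:,:2]/q[:,2:]
def circ(C,m,z):
    "fit ellipse centre on plane via points -> least squares circle"
    ys,xs=np.nonzero(m);p=ray(C,np.c_[xs,ys],z)[:,:2];(c,r)=cv2.minEnclosingCircle(p.astype(np.float32));return c,r
E
python3 - <<'E'
from h import *
for n in ('scene','side'):
    im=cv2.imread(f'pics/{n}0.png');H=cv2.cvtColor(im,cv2.COLOR_BGR2HSV);C=cam(n)
    # keep only pixels whose ground point lies on mat-ish area
    ys,xs=np.mgrid[:384,:512];P=ray(C,np.c_[xs.ravel(),ys.ravel()],0.0).reshape(384,512,3)
    reg=(P[...,0]>.3)&(P[...,0]<.9)&(abs(P[...,1])<.45)
    def cc(name,lo,hi,z,amin=40):
        m=cv2.inRange(H,lo,hi)*reg.astype(np.uint8)
        N,L,S,G=cv2.connectedComponentsWithStats(m)
        for i in range(1,N):
            if S[i,4]>=amin:
                y,x=np.nonzero(L==i);p=ray(C,np.c_[x,y],z)[:,:2].astype(np.float32);r=cv2.minAreaRect(p);c=cv2.minEnclosingCircle(p)
                print(n,name,S[i,4],G[i].round(),'rect',np.round(r[0],3),np.round(r[1],3),round(r[2],1),'circ',np.round(c[0],3),round(c[1],3))
    cc('blue',(100,120,60),(118,255,255),0);cc('orange',(5,150,120),(18,255,255),0)
    cc('yellow',(20,150,120),(32,255,255),.006);cc('greenplate',(50,40,80),(80,200,255),.006)
E
python3 -c "
import cv2
a=cv2.imread('pics/scene0.png')[85:310,170:470];b=cv2.imread('pics/side0.png')[130:360,180:360]
import numpy as np
a=cv2.resize(a,(600,450),interpolation=2);cv2.imwrite('pics/c1.png',a)
cv2.imwrite('pics/c2.png',cv2.resize(b,(470,600),interpolation=2))"
```

```text
scene orange 69 [236. 148.] rect [ 0.502 -0.106] [0.019 0.062] 86.4 circ [ 0.502 -0.107] 0.031
scene orange 198 [223. 206.] rect [0.666 0.099] [0.094 0.14 ] 30.4 circ [0.648 0.088] 0.072
scene orange 42 [351. 216.] rect [0.376 0.339] [0.013 0.038] 73.2 circ [0.375 0.338] 0.019
scene orange 45 [305. 237.] rect [0.537 0.334] [0.037 0.012] 0.3 circ [0.537 0.331] 0.019
scene yellow 95 [292. 215.] rect [0.523 0.246] [0.064 0.023] 86.9 circ [0.527 0.246] 0.032
scene yellow 115 [283. 226.] rect [0.569 0.274] [0.061 0.03 ] 30.0 circ [0.572 0.268] 0.031
scene yellow 179 [265. 231.] rect [0.622 0.259] [0.032 0.063] 8.4 circ [0.622 0.259] 0.033
scene greenplate 121 [235. 104.] rect [ 0.372 -0.314] [0.079 0.084] 1.8 circ [ 0.373 -0.317] 0.054
scene greenplate 2187 [272. 138.] rect [ 0.441 -0.115] [0.396 0.272] 90.0 circ [ 0.381 -0.117] 0.21
scene greenplate 15956 [233. 218.] rect [0.591 0.006] [0.894 0.571] 90.0 circ [0.592 0.008] 0.528
scene greenplate 53 [206. 113.] rect [ 0.494 -0.316] [0.071 0.031] 88.4 circ [ 0.496 -0.316] 0.038
scene greenplate 50 [212. 203.] rect [0.695 0.088] [0.085 0.02
[... 830 characters left out ...]
.0 circ [0.405 0.313] 0.161
side greenplate 73 [224. 143.] rect [0.469 0.42 ] [0.035 0.067] 89.7 circ [0.469 0.42 ] 0.038
side greenplate 124 [271. 143.] rect [0.655 0.422] [0.041 0.086] 89.7 circ [0.655 0.425] 0.046
side greenplate 28250 [265. 284.] rect [ 0.589 -0.005] [0.894 0.575] 90.0 circ [ 0.59  -0.006] 0.529
side greenplate 262 [219. 202.] rect [0.475 0.123] [0.063 0.081] 87.8 circ [0.471 0.123] 0.045
side greenplate 73 [284. 216.] rect [0.686 0.063] [0.091 0.026] 55.8 circ [0.677 0.07 ] 0.045
side greenplate 79 [212. 218.] rect [0.444 0.051] [0.02  0.062] 83.0 circ [0.444 0.053] 0.031
side greenplate 1808 [226. 298.] rect [ 0.502 -0.229] [0.26  0.063] 85.4 circ [ 0.503 -0.228] 0.133
```

View pics/c2.png

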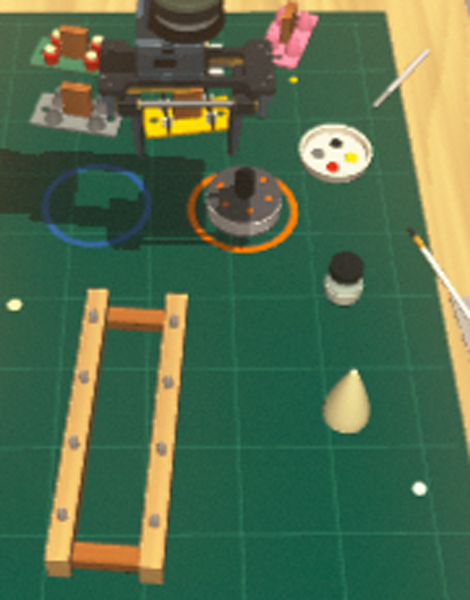

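Crop c2: rack rails run nearly along world y, and all 8 pins are visible. The warmer stands in the orange ring with its knob at side pixel (273,196). Next I'll move over the warmer.

```bash
python3 -m crank '[[1,[4.5,3.6,0],0],[1,[4.5,3.6,0],0],[-0.1,[0,0,0],0],[-0.1,[0,0,0],0],[-0.1,[0,0,0],0]]'; python3 - <<'E'
from h import *
S=cam('side')
pin=np.array([[95,314],[84,377],[73,442],[62,514],[173,321],[167,382],[161,449],[154,520]])*[180/470,230/600]+[180,130]
print('pins',ray(S,pin,.055).round(3)); print('knob',ray(S,[[273.4,195.9]],.066).round(3))
st=robot.read_state();print(st['position'],st['ee_rot'],st['finger_gap'])
im=robot.capture('wrist');cv2.imwrite('pics/w1.png',im[:,:,::-1])
E
```

```text
time_s: 0.65
position: [0.6368, 0.0775, 0.2136]
ee_rot: [-179.9, 0.0, 90.0]
contact_force: [-0.7, 0.2, 0.7]
finger_gap: 0.765
grasp_force: 0.0
pins [[ 0.472 -0.111  0.055]
 [ 0.464 -0.194  0.055]
 [ 0.456 -0.272  0.055]
 [ 0.45  -0.352  0.055]
 [ 0.56  -0.121  0.055]
 [ 0.553 -0.201  0.055]
 [ 0.547 -0.281  0.055]
 [ 0.541 -0.359  0.055]]
knob [[0.648 0.095 0.066]]
[0.63675112 0.07748121 0.21360643] [-1.79927089e+02  3.13354956e-02  8.99881284e+01] 0.765122028944287
```

View pics/w1.png

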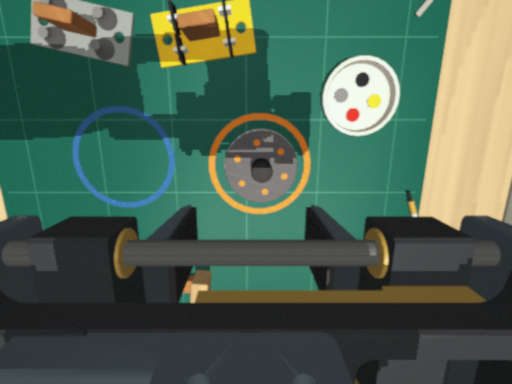

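The wrist view shows the pot in the orange ring, with the ring centre near (259,163) and the knob at (261,168). The blue ring is at (124,157).

```bash
python3 - <<'E'
from h import *
im=cv2.imread('pics/w1.png');H=cv2.cvtColor(im,cv2.COLOR_BGR2HSV);C=cam('wrist')
def fit(m,z):
    n,L,S,G=cv2.connectedComponentsWithStats(m);i=1+S[1:,4].argmax();c=cv2.findContours((L==i).astype(np.uint8),0,1)[0][0][:,0]
    p=ray(C,c,z)[:,:2];s=np.linalg.lstsq(np.c_[2*p,np.ones(len(p))],(p**2).sum(1),rcond=None)[0];return s[:2].round(4),round(float(np.sqrt(s[2]+s[:2]@s[:2])),4),S[i,4]
b=cv2.inRange(H,(100,120,60),(118,255,255));o=cv2.inRange(H,(5,150,120),(20,255,255))
b[215:]=0;o[215:]=0;o[:100]=0
print('blue',fit(b,0),'orange',fit(o,0))
g=cv2.inRange(H,(0,0,40),(180,90,120));g[:125]=0;g[206:]=0;g[:,:215]=0;g[:,305:]=0
print('lid',fit(g,.032)); k=cv2.inRange(im,(0,0,0),(50,50,50));k[:140]=0;k[195:]=0;k[:,:235]=0;k[:,285:]=0
print('knob',fit(k,.066)); print(robot.read_state()['position'])
E
```

```text
blue (array([0.4599, 0.0976]), 0.0697, np.int32(1748)) orange (array([0.6481, 0.0886]), 0.0696, np.int32(1661))
lid (array([0.6496, 0.1094]), 0.0336, np.int32(1956))
knob (array([0.6481, 0.0994]), 0.0079, np.int32(143))
[0.63675529 0.0772389  0.21391016]
```

```bash
python3 - <<'E'
from h import *
C=cam('wrist');print('knob',ray(C,[[261,169]],.066),'lid',ray(C,[[261,166],[261,129],[261,202]],.032))
im=cv2.imread('pics/w1.png')[100:240,190:330];cv2.imwrite('pics/c3.png',cv2.resize(im,(560,560),interpolation=2))
E
```

```text
knob [[0.6485589  0.09348913 0.066     ]] lid [[0.64975388 0.09181953 0.032     ]
 [0.64936844 0.13797734 0.032     ]
 [0.65015384 0.04392355 0.032     ]]
```

View pics/c3.png

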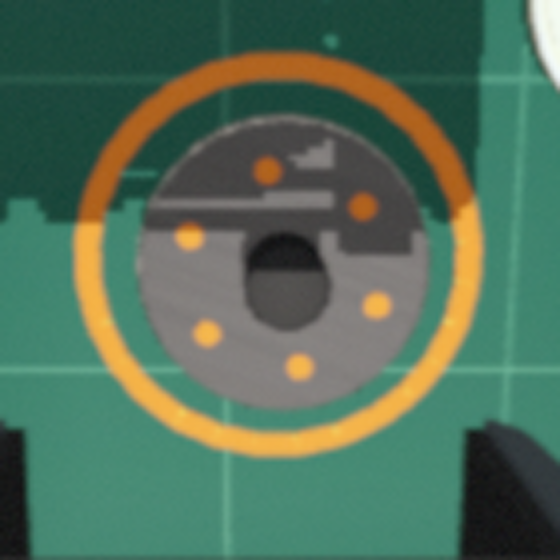

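```bash
python3 -m crank '[[-0.1,[1.45,1.2,0],0],[-0.1,[0,0,4],2],[-0.1,[0,0,4],0],[-0.1,[0,0,4],0],[-0.1,[0,0,3],0],[-0.1,[0,0,2.1],0],[-0.3,[0,0,0],0],[-0.3,[0,0,0],0],[-0.3,[0,0,0],0]]'
python3 - <<'E'
from h import *
im=robot.capture('wrist');cv2.imwrite('pics/w2.png',cv2.resize(im[:,:,::-1],(512,384)));print(robot.read_state()['position'])
E
```

```text
time_s: 1.6
position: [0.6506, 0.0923, 0.0451]
ee_rot: [179.8, -0.0, 88.0]
contact_force: [-0.8, 0.0, 1.0]
finger_gap: 0.35
grasp_force: 0.0
[0.65067705 0.0924349  0.04508653]
```

View pics/w2.png

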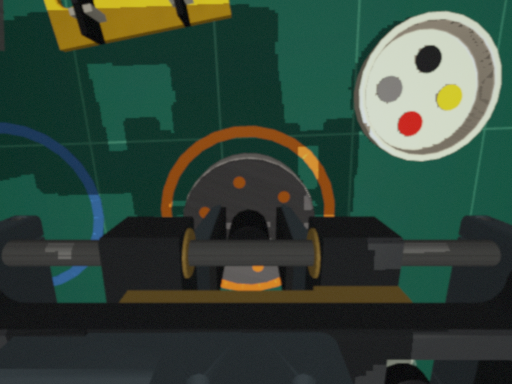

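The knob at (249,215) sits between the fingers. Now the slide.

```bash
python3 -m crank '[[-0.3,[0,-0.5,0],0],[-0.3,[0,-1,0],0],[-0.3,[0,-1,0],0],[-0.3,[0,-1,0],0],[-0.3,[0,-1,0],0],[-0.3,[0,-1,0],0],[-0.3,[0,-1,0],0],[-0.3,[0,-1,0],0],[-0.3,[0,-1,0],0],[-0.3,[0,-1,0],0]]' && python3 -m crank '[[-0.3,[0,-1,0],0],[-0.3,[0,-1,0],0],[-0.3,[0,-1,0],0],[-0.3,[0,-1,0],0],[-0.3,[0,-1,0],0],[-0.3,[0,-1,0],0],[-0.3,[0,-1,0],0],[-0.3,[0,-1,0],0],[-0.3,[0,-0.9,0],0],[-0.3,[0,-0.4,0],0]]' && python3 -m crank '[[-0.3,[0,0,0],0],[0.1,[0,0,0],0],[0.1,[0,0,0],0],[0.1,[0,0,-4],0],[0.1,[0,0,-4],0],[0.1,[0,0,-4],0],[1,[0,0,-5],-2]]'
python3 - <<'E'
from h import *
im=robot.capture('wrist');cv2.imwrite('pics/w3.png',im[:,:,::-1])
E
```

```text
time_s: 2.65
position: [0.5539, 0.0959, 0.043]
ee_rot: [180.0, -0.0, 88.0]
contact_force: [4.7, 1.0, 2.6]
finger_gap: 0.351
grasp_force: 1.9
time_s: 3.65
position: [0.4599, 0.099, 0.0427]
ee_rot: [-179.9, 0.0, 88.0]
contact_force: [3.9, -0.1, 0.7]
finger_gap: 0.351
grasp_force: 1.4
time_s: 4.35
position: [0.4599, 0.0988, 0.2131]
ee_rot: [-179.7, 0.0, 90.0]
contact_force: [0.7, 0.0, 0.1]
finger_gap: 0.609
grasp_force: 0.0
```

View pics/w3.png

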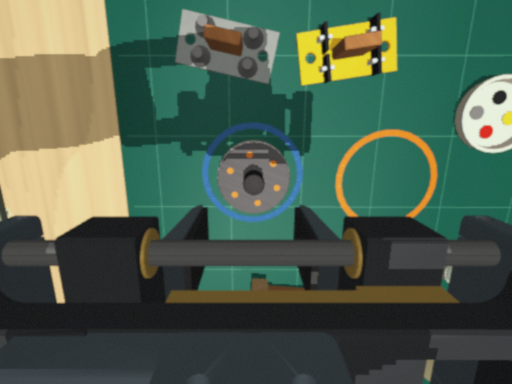

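The pot at (253,178) is inside the blue ring at (253,172). Next is an overview of the plates.

```bash
python3 -m crank '[[1,[4,1,-2.5],0],[1,[4,1,-2.5],0],[1,[4,1,-2.5],0],[1,[0,0,-1.5],0],[1,[0,0,0],0],[1,[0,0,0],0]]'
python3 - <<'E'
from h import *
im=robot.capture('wrist');cv2.imwrite('pics/w4.png',im[:,:,::-1])
E
```

```text
time_s: 5.0
position: [0.491, 0.2187, 0.3018]
ee_rot: [-179.9, 0.1, 90.0]
contact_force: [-0.9, -0.5, -0.3]
finger_gap: 0.998
grasp_force: 0.0
```

View pics/w4.png

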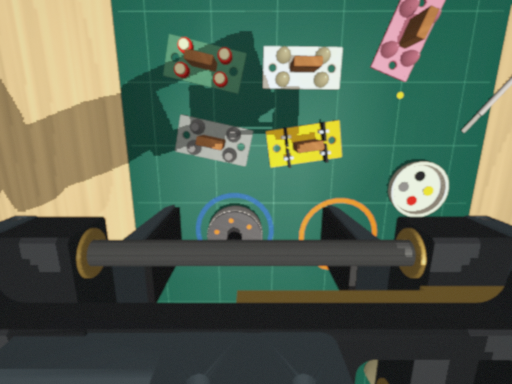

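The overview shows grey (214,141), yellow (304,144), green (204,63) and white (302,68), all flat on the mat.

```bash
cat > pl.py <<'E'
from h import *
SEED=dict(grey=(.454,.262),yellow=(.567,.262),green=(.44,.36),white=(.565,.357))
def plates(im,C,seed=SEED,z=.006):
    H=cv2.cvtColor(im,cv2.COLOR_BGR2HSV).astype(int);h,s,v=H[...,0],H[...,1],H[...,2]
    ys,xs=np.mgrid[:384,:512];P=ray(C,np.c_[xs.ravel(),ys.ravel()],z).reshape(384,512,3)
    mat=(h>68)&(h<100)&(s>110)
    out={}
    for n,c in seed.items():
        near=np.hypot(P[...,0]-c[0],P[...,1]-c[1])<.085
        if n=='yellow': m=(h>20)&(h<34)&(s>130)&(v>90)
        elif n=='white': m=(s<50)&(v>120)
        elif n=='grey': m=(s<60)&(v>40)&(v<200)
        else: m=(h>50)&(h<78)&(s>60)&(s<150)
        m=(m&near).astype(np.uint8);m[215:]=0
        m=cv2.morphologyEx(m,cv2.MORPH_CLOSE,np.ones((5,5)));m=cv2.morphologyEx(m,cv2.MORPH_OPEN,np.ones((3,3)))
        N,L,S,G=cv2.connectedComponentsWithStats(m)
        if N<2: continue
        i=1+S[1:,4].argmax();y,x=np.nonzero(L==i);p=ray(C,np.c_[x,y],z)[:,:2].astype(np.float32)
        (cx,cy),(w,hh),a=cv2.minAreaRect(p)
        if w<hh: w,hh,a=hh,w,a+90
        a=(a+90)%180-90
        out[n]=(round(cx,4),round(cy,4),round(w,3),round(hh,3),round(a,1))
    return out
def tabs(im,C,z=.032):
    H=cv2.cvtColor(im,cv2.COLOR_BGR2HSV);m=cv2.inRange(H,(4,90,40),(16,230,190));m[212:]=0
    N,L,S,G=cv2.connectedComponentsWithStats(m)
    for i in range(1,N):
        if S[i,4]>80:
            y,x=np.nonzero(L==i);r=cv2.minAreaRect(np.c_[x,y].astype(np.float32));print('tab',S[i,4],G[i].round(1),np.round(r[1],1),round(r[2],1),ray(C,G[i],z)[0,:2].round(4))
E
python3 - <<'E'
from pl import *
im=cv2.imread('pics/w4.png');C=cam('wrist');print(plates(im,C));tabs(im,C)
for p in [(214,141),(304,130),(235,80),(285,50)]: print(cv2.cvtColor(im,cv2.COLOR_BGR2HSV)[p[1],p[0]],end=' ')
cv2.imwrite('pics/c4.png',cv2.resize(im[25:175,160:345],(740,600),interpolation=2))
E
```

```text
{'grey': (0.4285, 0.2577, 0.122, 0.062, -12.4), 'yellow': (0.5778, 0.2525, 0.121, 0.061, 8.2), 'green': (0.4568, 0.3651, 0.061, 0.042, 79.4), 'white': (0.5696, 0.369, 0.122, 0.062, -0.1)}
tab 701 [417.9  26.3] [21.  50.8] 29.4 [0.7272 0.4188]
tab 97 [224.   54.5] [17. 14.] 90.0 [0.4513 0.3826]
tab 439 [199.5  59. ] [36.3 15. ] 17.5 [0.4154 0.3765]
tab 223 [302.3  65.3] [29. 14.] 0.0 [0.5657 0.3679]
tab 84 [181.3  69.1] [15. 15.] 90.0 [0.3879 0.3629]
tab 94 [219.7  77.9] [15. 14.] 90.0 [0.4442 0.3508]
tab 265 [208.9 141.2] [28.4 11. ] 11.3 [0.4247 0.2583]
tab 118 [303.9 143.6] [ 9.4 28.1] 66.5 [0.5733 0.2546]
[ 14 160 131] [ 29 202 235] [ 72 106  99] [ 28  47 207]
```

View pics/c4.png

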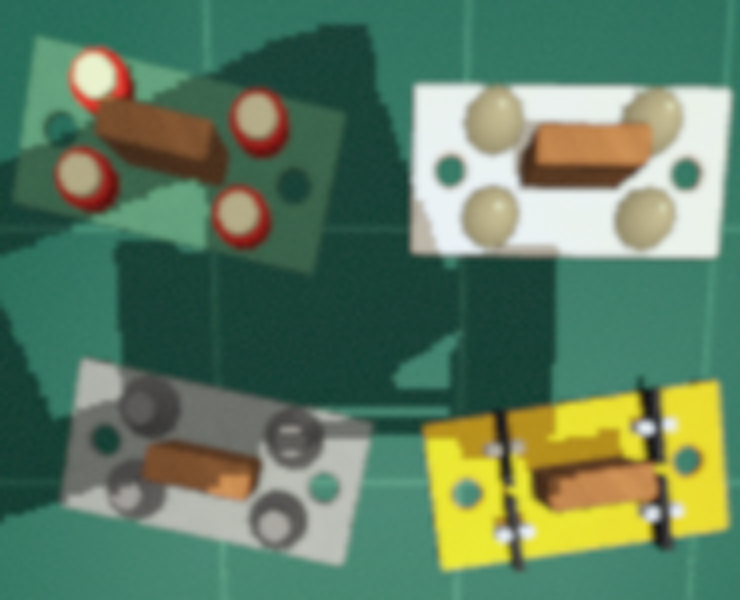

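Crop: hole pairs are clear on all four plates, e.g. green (60,127)/(293,186) and white (450,170)/(686,173). Next I'll look over the rack.

```bash
python3 - <<'E'
from h import *
C=cam('wrist');q=dict(green=[(60,127),(293,186)],white=[(450,170),(686,173)],grey=[(106,440),(323,487)],yellow=[(466,493),(687,460)])
for n,v in q.items():
    p=ray(C,np.array(v)/4+[159.6,24.6],.004)[:,:2];d=p[1]-p[0];print(n,p.mean(0).round(4),np.hypot(*d).round(4),np.degrees(np.arctan2(d[1],d[0])).round(1))
E
python3 -m crank '[[1,[-4.5,-0.4,0],0],[1,[-4.5,-0.4,0],0],[1,[-4.5,-0.4,0],0],[1,[-4.5,-0.4,0],0],[1,[-4.5,-0.4,0],0],[1,[-4.5,-0.4,0],0],[1,[-4.5,-0.4,0],0],[1,[-4.5,-0.4,0],0],[1,[-4.5,-0.4,0],0],[1,[-4.5,-0.4,0],0]]' >/dev/null; python3 -m crank '[[1,[0,0,0],8.59],[1,[0,0,0],8.59],[1,[0,0,0],8.59],[1,[0,0,0],8.59],[1,[0,0,0],8.59],[1,[0,0,0],8.59],[1,[0,0,0],8.59],[1,[0,0,0],8.59],[1,[0,0,0],8.59],[1,[0,0,0],8.59]]'>/dev/null;  python3 -m crank '[[1,[0,0,0],8.59],[1,[0,0,0],0],[1,[0,0,0],0]]'
python3 - <<'E'
from h import *
im=robot.capture('wrist');cv2.imwrite('pics/w5.png',im[:,:,::-1]);print(robot.read_state()['joints'].round(1))
cv2.imwrite('pics/c5.png',cv2.resize(im[60:230,120:390,::-1],(800,504),interpolation=2))
E
```

```text
green [0.4171 0.3754] 0.0924 -13.4
white [0.5694 0.3699] 0.0921 -0.7
grey [0.4279 0.2577] 0.0916 -12.1
yellow [0.578  0.2523] 0.0923 8.4
time_s: 7.35
position: [0.4507, -0.231, 0.3021]
ee_rot: [-180.0, 0.1, -4.4]
contact_force: [0.1, -0.7, -0.0]
finger_gap: 1.004
grasp_force: 0.0
[-28.4   9.5  88.9   0.   81.7  66. ]
```

View pics/c5.png

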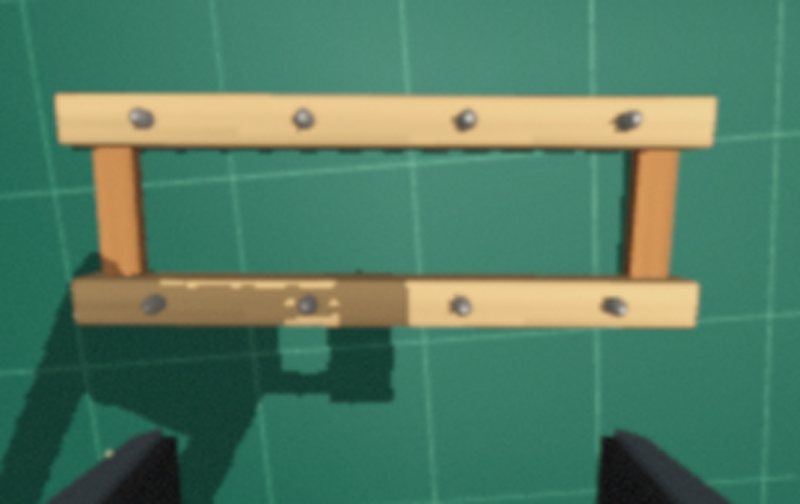

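```bash
python3 - <<'E'
from h import *
C=cam('wrist');f=lambda v,z:ray(C,np.array(v)/2.963+[119.7,59.7],z)[:,:2]
p=f([(141,118),(303,119),(466,120),(629,121),(152,305),(307,305),(461,306),(615,306)],.052)
print(p.round(4),np.hypot(*(p[:4]-p[4:]).T).round(4),np.hypot(*(p[0]-p[3])),np.hypot(*(p[4]-p[7])))
c=f([(56,94),(716,97),(697,327),(74,324)],.04);print(c.round(4),'corner centre',c.mean(0).round(4),'pin centre',p.mean(0).round(4),np.hypot(*(c[0]-c[1])),np.hypot(*(c[1]-c[2])))
# known-model fit
M=np.array([[46,120],[46,40],[46,-40],[46,-120],[-46,120],[-46,40],[-46,-40],[-46,-120]])/1e3
A,B=M-M.mean(0),p-p.mean(0);th=np.arctan2((A[:,0]*B[:,1]-A[:,1]*B[:,0]).sum(),(A*B).sum());print('yaw',np.degrees(th))
Rm=np.array([[np.cos(th),-np.sin(th)],[np.sin(th),np.cos(th)]])
for k,y in enumerate((-.12,-.04,.04,.12)): print('slot',k,(p.mean(0)+Rm@[0,y]).round(4))
e=c[0]-c[1];g=c[3]-c[2];print('edge yaw',[np.degrees(np.arctan2(-q[0],q[1])).round(2) for q in(e,g)])
E
```

```text
[[ 0.5602 -0.1183]
 [ 0.5537 -0.1969]
 [ 0.5471 -0.276 ]
 [ 0.5406 -0.3552]
 [ 0.4691 -0.1103]
 [ 0.463  -0.1897]
 [ 0.4565 -0.2686]
 [ 0.4504 -0.3475]] [0.0914 0.0909 0.091  0.0905] 0.23764033803327034 0.23798834705437308
[[ 0.5758 -0.0745]
 [ 0.5493 -0.4018]
 [ 0.4339 -0.3941]
 [ 0.4608 -0.0638]] corner centre [ 0.5049 -0.2335] pin centre [ 0.5051 -0.2328] 0.3283209405537552 0.11567314124548964
yaw -4.652901630508058
slot 0 [ 0.4953 -0.3524]
slot 1 [ 0.5018 -0.2727]
slot 2 [ 0.5083 -0.193 ]
slot 3 [ 0.5148 -0.1132]
edge yaw [np.float64(-4.63), np.float64(-4.65)]
```

```bash
cat > go.py <<'E'
from pl import *
import sys
def go(x,y,yaw,back=0,s=None):
    s=s or robot.read_state();c=s['ee_rot'][2];tw=-((yaw-c+180)%360-180)
    a=np.radians(yaw);tx=np.array([np.cos(a),np.sin(a)]);ty=np.array([np.sin(a),-np.cos(a)])
    d=np.array([x,y])-back*tx-s['position'][:2]
    print('twist %.2f then shift x %.2f y %.2f cm; z now %.1f mm'%(tw,d@tx*100,d@ty*100,s['position'][2]*1e3),'F',s['contact_force'].round(1))
if __name__=='__main__': go(*map(float,sys.argv[1:]))
E
python3 go.py .578 .2525 8.3 .07
```

```text
twist -12.69 then shift x 12.55 y -46.00 cm; z now 302.3 mm F [ 0.6  0.5 -0.2]
```

```bash
python3 -m crank '[[0,[0,0,2.5],-6.3],[0,[0,0,2.5],-6.4]]' >/dev/null; python3 -m crank '[[0,[1.25,-4.6,0],0],[0,[1.25,-4.6,0],0],[0,[1.25,-4.6,0],0],[0,[1.25,-4.6,0],0],[0,[1.25,-4.6,0],0],[0,[1.25,-4.6,0],0],[0,[1.25,-4.6,0],0],[0,[1.25,-4.6,0],0],[0,[1.25,-4.6,0],0],[0,[1.25,-4.6,0],0]]' >/dev/null; python3 -m crank '[[0,[0,0,0],0],[0,[0,0,0],0]]'
cat > look.py <<'E'
from go import *
def look(name,file):
    C=cam('wrist');im=robot.capture('wrist')[:,:,::-1].copy();cv2.imwrite('pics/'+file,im)
    o=plates(im,C);tabs(im,C);print(o)
    if name in o: r=o[name];go(r[0],r[1],r[4])
look(*sys.argv[1:3])
E
python3 look.py yellow w6.png
```

```text
time_s: 8.8
position: [0.5092, 0.2427, 0.2522]
ee_rot: [179.9, 0.1, 8.4]
contact_force: [0.7, -0.4, 0.4]
finger_gap: 0.499
grasp_force: 0.0
tab 421 [44. 96.] [49.6 11. ] 8.7 [0.5703 0.5306]
tab 341 [166.  115.5] [19. 32.] 3.9 [0.569  0.3678]
tab 423 [462.7 190.5] [23.1 50. ] 18.0 [ 0.527  -0.0656]
tab 99 [158.4 207.7] [ 8. 16.] 90.0 [0.4365 0.3693]
{'grey': (0.4561, 0.2523, 0.066, 0.063, -12.0), 'yellow': (0.578, 0.2527, 0.121, 0.061, 8.5), 'green': (0.4562, 0.3659, 0.061, 0.045, 77.4), 'white': (0.5699, 0.3696, 0.122, 0.063, -0.5)}
twist -0.21 then shift x 6.96 y -0.07 cm; z now 252.5 mm F [-0.2 -1.  -0.4]
```

```bash
python3 -m crank '[[0,[3.5,-0.07,0],-0.2],[0,[3.46,0,0],0],[0,[0,0,5],0],[0,[0,0,5],0],[0,[0,0,5],0],[0,[0,0,4],0],[0,[0,0,2],0],[0,[0,0,1.4],0],[0,[0,0,0],0]]' 25; python3 -m crank '[[-1,[0,0,0],0],[-1,[0,0,0],0],[-1,[0,0,0],0],[-1,[0,0,0],0],[-1,[0,0,0],0]]'
```

```text
time_s: 9.75
position: [0.5776, 0.2512, 0.0276]
ee_rot: [179.9, 0.2, 8.3]
contact_force: [0.1, -0.7, -0.2]
finger_gap: 0.5
grasp_force: 0.0
time_s: 10.25
position: [0.5789, 0.2532, 0.0299]
ee_rot: [-180.0, -0.1, 8.4]
contact_force: [0.5, -0.2, 2.0]
finger_gap: 0.154
grasp_force: 25.0
```

```bash
python3 -m crank '[[-1,[0,0,-2],0],[-1,[0,0,-4],0],[-1,[0,0,-4],0],[-1,[0,0,-4],0],[-1,[0,0,-4],6.5],[-1,[0,0,0],6.5],[-1,[0,0,0],0]]'; python3 go.py .4953 -.3524 -4.65
```

```text
time_s: 10.95
position: [0.5786, 0.2533, 0.2104]
ee_rot: [-179.9, -0.1, -4.6]
contact_force: [-0.6, 0.3, -1.1]
finger_gap: 0.149
grasp_force: 25.0
twist 0.08 then shift x -3.39 y 61.05 cm; z now 210.4 mm F [-0.6  0.3 -1.1]
```

```bash
python3 -m crank '[[-1,[-0.24,4.3,0],0],[-1,[-0.24,4.3,0],0],[-1,[-0.24,4.3,0],0],[-1,[-0.24,4.3,0],0],[-1,[-0.24,4.3,0],0],[-1,[-0.24,4.3,0],0],[-1,[-0.24,4.3,0],0],[-1,[-0.24,4.3,0],0],[-1,[-0.24,4.3,0],0],[-1,[-0.24,4.3,0],0]]'>/dev/null; python3 -m crank '[[-1,[-0.24,4.3,0],0],[-1,[-0.24,4.3,0],0],[-1,[-0.25,4.3,0],0],[-1,[-0.25,3.15,0],0],[-1,[0,0,4],0],[-1,[0,0,4],0],[-1,[0,0,1.5],0],[-1,[0,0,0],0],[-1,[0,0,0],0]]'; python3 go.py .4953 -.3524 -4.65
python3 - <<'E'
from h import *
im=robot.capture('wrist');cv2.imwrite('pics/w7.png',im[:,:,::-1])
im=robot.capture('side');cv2.imwrite('pics/s7.png',im[:,:,::-1])
E
```

```text
time_s: 12.85
position: [0.4974, -0.3327, 0.1135]
ee_rot: [-180.0, 0.1, -4.5]
contact_force: [0.6, -0.5, -0.5]
finger_gap: 0.156
grasp_force: 25.0
twist 0.14 then shift x -0.05 y 1.98 cm; z now 113.5 mm F [ 0.6 -0.5 -0.5]
```

View pics/w7.png

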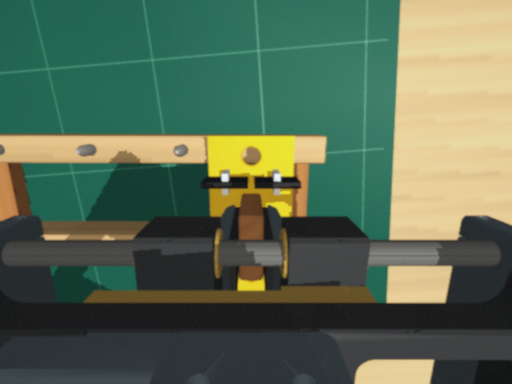

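The held yellow plate is square to the rack, with its front hole visible at (251,155). It is 2 cm short of slot 0.

```bash
cat > hold.py <<'E'
from go import *
# front-hole in tool frame from pixel
u,v=map(float,sys.argv[1:3]);s=robot.read_state();C=cam('wrist',s);p=ray(C,[[u,v]],s['position'][2]-.0285+.005)[0]
Rm=R.from_euler('xyz',s['ee_rot'],degrees=True).as_matrix();print('hole in tool (mm)',((p-s['position'])@Rm*1e3).round(1))
E
python3 hold.py 251 155.5
```

```text
hole in tool (mm) [46.   0.1 23.6]
```

```bash
python3 -m crank '[[-1,[-0.05,1.98,0],0.1],[-1,[0,0,0],0],[-1,[0,0,0],0]]'; python3 go.py .4953 -.3524 -4.65
```

```text
time_s: 13.25
position: [0.4955, -0.3535, 0.1146]
ee_rot: [180.0, -0.1, -4.8]
contact_force: [-0.4, -0.3, -0.9]
finger_gap: 0.153
grasp_force: 25.0
twist -0.10 then shift x -0.03 y -0.10 cm; z now 114.6 mm F [-0.4 -0.3 -0.9]
```

```bash
python3 -m crank '[[-1,[0,0,2],0],[-1,[0,0,0.8],0],[-1,[0,0,0.6],0],[-1,[0,0,0.4],0],[-1,[0,0,0.3],0],[-1,[0,0,0],0]]'; python3 -m crank '[[-1,[0,0,0.3],0],[-1,[0,0,0.2],0],[-1,[0,0,0],0]]'
```

```text
time_s: 13.85
position: [0.4954, -0.3525, 0.0728]
ee_rot: [-180.0, 0.0, -4.7]
contact_force: [0.3, 0.3, -1.4]
finger_gap: 0.151
grasp_force: 25.0
time_s: 14.15
position: [0.4959, -0.3529, 0.0699]
ee_rot: [179.9, -0.1, -4.7]
contact_force: [-2.0, 0.8, 6.8]
finger_gap: 0.154
grasp_force: 25.0
```

```bash
python3 -m crank '[[0,[0,0,0],0],[0,[0,0,0],0],[0,[0,0,0],0],[0,[0,0,-2],0],[0,[0,0,-4],0],[0,[0,0,-4],0],[0,[0,0,-4],0],[0,[0,0,-4],0],[0,[0,0,0],7.5]]'; python3 go.py .428 .2577 -12.2 .07
```

```text
time_s: 15.05
position: [0.4978, -0.3543, 0.2546]
ee_rot: [179.7, -0.7, -12.4]
contact_force: [0.4, -0.2, -0.3]
finger_gap: 0.502
grasp_force: 0.0
twist -0.17 then shift x -26.76 y -58.34 cm; z now 254.6 mm F [ 0.4 -0.2 -0.3]
```

```bash
python3 -m crank '[[0,[-1.7,-3.7,0],0],[0,[-1.7,-3.7,0],0],[0,[-1.7,-3.7,0],0],[0,[-1.7,-3.7,0],0],[0,[-1.7,-3.7,0],0],[0,[-1.7,-3.7,0],0],[0,[-1.7,-3.7,0],0],[0,[-1.7,-3.7,0],0]]'>/dev/null;  python3 -m crank '[[0,[-1.7,-3.7,0],0],[0,[-1.7,-3.7,0],0],[0,[-1.7,-3.7,0],0],[0,[-1.7,-3.7,0],0],[0,[-1.7,-3.7,0],0],[0,[-1.7,-3.7,0],0],[0,[-1.7,-3.7,0],0],[0,[-1.2,-2.8,0],0],[0,[0,0,0],0],[0,[0,0,0],0]]'
python3 look.py grey w8.png; python3 - <<'E'
from h import *
im=robot.capture('side');cv2.imwrite('pics/s8.png',cv2.resize(im[235:365,190:270,::-1],(370,600),interpolation=2))
E
```

```text
time_s: 16.85
position: [0.3572, 0.2738, 0.2476]
ee_rot: [179.9, 0.0, -12.1]
contact_force: [-0.2, -0.4, -0.8]
finger_gap: 0.497
grasp_force: 0.0
tab 665 [139.2  24.4] [50.4 20.4] 70.7 [0.569  0.3703]
tab 237 [492.6  10.7] [23. 15.] 90.0 [ 0.4924 -0.0605]
tab 800 [18.9 52.5] [45.9 22.6] 11.3 [0.5704 0.5297]
tab 442 [168.7 149.2] [24.2 48.4] 5.2 [0.4129 0.3775]
tab 97 [184.6 165.8] [15. 16.] 90.0 [0.3859 0.3623]
tab 226 [  7.7 175.3] [13.  23.5] 59.0 [0.4253 0.61  ]
{'grey': (0.4287, 0.258, 0.121, 0.062, -12.3), 'green': (0.4184, 0.3746, 0.119, 0.062, -12.7), 'white': (0.5577, 0.37, 0.099, 0.063, -0.7)}
twist 0.13 then shift x 7.29 y -0.04 cm; z now 247.7 mm F [-0.1 -0.   0.4]
```

View pics/s8.png

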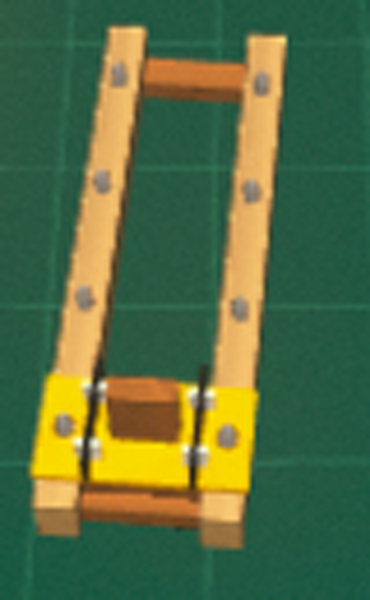

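Yellow sits on slot 0, with pins showing through both holes at (64,424) and (228,436). Next is grey.

```bash
python3 -m crank '[[0,[3.65,-0.04,0],0.1],[0,[3.64,0,0],0],[0,[0,0,5],0],[0,[0,0,5],0],[0,[0,0,5],0],[0,[0,0,4],0],[0,[0,0,2],0],[0,[0,0,1],0],[0,[0,0,0],0]]' 25; python3 -m crank '[[-1,[0,0,0],0],[-1,[0,0,0],0],[-1,[0,0,0],0],[-1,[0,0,0],0],[-1,[0,0,0],0]]'; python3 -m crank '[[-1,[0,0,-2],0],[-1,[0,0,-4],0],[-1,[0,0,-4],0],[-1,[0,0,-4],0],[-1,[0,0,-4],-3.8],[-1,[0,0,0],-3.8],[-1,[0,0,0],0]]'; python3 go.py .5018 -.2727 -4.65
```

```text
time_s: 17.85
position: [0.4287, 0.2575, 0.0273]
ee_rot: [179.9, 0.1, -12.4]
contact_force: [0.2, -0.4, -0.2]
finger_gap: 0.5
grasp_force: 0.0
time_s: 18.35
position: [0.4291, 0.2587, 0.0287]
ee_rot: [-180.0, -0.1, -12.3]
contact_force: [-1.2, -1.2, 4.7]
finger_gap: 0.151
grasp_force: 25.0
time_s: 19.05
position: [0.429, 0.2588, 0.209]
ee_rot: [-179.9, -0.1, -4.7]
contact_force: [-1.0, -0.2, -1.5]
finger_gap: 0.155
grasp_force: 25.0
twist -0.04 then shift x 11.57 y 52.39 cm; z now 209.0 mm F [-1.  -0.2 -1.5]
```

```bash
python3 -m crank '[[-1,[0.8,3.7,0],0],[-1,[0.8,3.7,0],0],[-1,[0.8,3.7,0],0],[-1,[0.8,3.7,0],0],[-1,[0.8,3.7,0],0],[-1,[0.8,3.7,0],0],[-1,[0.8,3.7,0],0],[-1,[0.8,3.7,0],0]]'>/dev/null;  python3 -m crank '[[-1,[0.8,3.7,0],0],[-1,[0.8,3.7,0],0],[-1,[0.9,3.7,0],0],[-1,[0.9,3.7,0],0],[-1,[0.9,3.7,0],0],[-1,[0.9,3.7,0],0],[-1,[0,0,0],0],[-1,[0,0,0],0]]';python3 go.py .5018 -.2727 -4.65
```

```text
time_s: 20.65
position: [0.5012, -0.2672, 0.2061]
ee_rot: [-179.9, 0.2, -4.8]
contact_force: [-0.8, 0.4, -1.7]
finger_gap: 0.153
grasp_force: 25.0
twist -0.19 then shift x 0.11 y 0.55 cm; z now 206.1 mm F [-0.8  0.4 -1.7]
```

```bash
python3 -m crank '[[-1,[0.1,0.55,0],-0.1],[-1,[0,0,4],0],[-1,[0,0,4],0],[-1,[0,0,1],0],[-1,[0,0,0],0],[-1,[0,0,0],0]]';python3 - <<'E'
from go import *
s=robot.read_state();go(.5018,-.2727,-4.65);C=cam('wrist',s);im=robot.capture('wrist')[:,:,::-1].copy();cv2.imwrite('pics/w9.png',im)
a=np.radians(s['ee_rot'][2]);p=s['position']+.046*np.array([np.cos(a),np.sin(a),0]);p[2]=s['position'][2]-.0235;u=proj(C,p)[0];print('expect hole',u)
x,y=u.astype(int);c=im[y-22:y+22,x-35:x+35];g=cv2.cvtColor(c,cv2.COLOR_BGR2GRAY)
cv2.imwrite('pics/h9.png',cv2.resize(c,(560,352),interpolation=2))
E
```

```text
time_s: 21.25
position: [0.5038, -0.2729, 0.1196]
ee_rot: [179.9, -0.2, -4.6]
contact_force: [0.1, 0.1, -1.1]
finger_gap: 0.155
grasp_force: 25.0
twist 0.09 then shift x -0.20 y -0.01 cm; z now 119.6 mm F [ 0.1  0.1 -1.1]
expect hole [250.78816374 155.59977775]
```

View pics/h9.png

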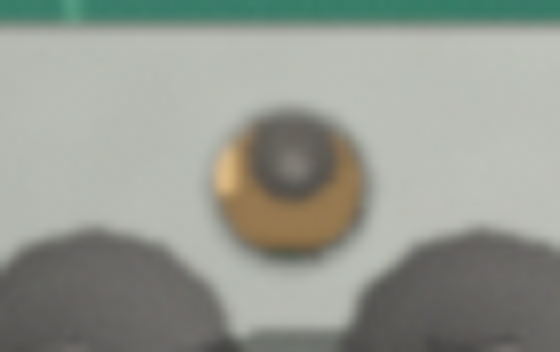

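The pin shows through the front hole (291,182 in the crop), which is as expected. Descending now.

```bash
python3 -m crank '[[-1,[-0.1,0,2],0],[-1,[0,0,1],0],[-1,[0,0,0.8],0],[-1,[0,0,0.6],0],[-1,[0,0,0.3],0],[-1,[0,0,0],0]]'; python3 -m crank '[[-1,[0,0,0.2],0],[-1,[0,0,0.2],0],[-1,[0,0,0],0]]'
```

```text
time_s: 21.9
position: [0.5016, -0.2727, 0.0708]
ee_rot: [-180.0, 0.0, -4.6]
contact_force: [-0.2, 0.5, -0.4]
finger_gap: 0.152
grasp_force: 25.0
time_s: 22.2
position: [0.5022, -0.273, 0.0687]
ee_rot: [180.0, -0.1, -4.6]
contact_force: [-1.4, 0.4, 7.3]
finger_gap: 0.151
grasp_force: 25.0
```

```bash
python3 -m crank '[[0,[0,0,0],0],[0,[0,0,0],0],[0,[0,0,0],0],[0,[0,0,-2],0],[0,[0,0,-4],0],[0,[0,0,-4],0],[0,[0,0,-4],0],[0,[0,0,-4],0],[0,[0,0,0],-4.2],[0,[0,0,0],0]]'; python3 go.py .5697 .3697 -0.4 .07
```

```text
time_s: 23.2
position: [0.502, -0.2728, 0.2481]
ee_rot: [179.9, -0.1, -0.4]
contact_force: [-0.8, -0.4, -0.6]
finger_gap: 0.498
grasp_force: 0.0
twist 0.01 then shift x -0.68 y -64.30 cm; z now 248.1 mm F [-0.8 -0.4 -0.6]
```

```bash
python3 -m crank '[[0,[0,-4,0],0],[0,[0,-4,0],0],[0,[0,-4,0],0],[0,[0,-4,0],0],[0,[0,-4,0],0],[0,[0,-4,0],0],[0,[0,-4,0],0],[0,[0,-4,0],0],[0,[0,-4,0],0],[0,[0,-4,0],0]]' >/dev/null; python3 -m crank '[[0,[0,-4,0],0],[0,[0,-4,0],0],[0,[0,-4,0],0],[0,[0,-4,0],0],[0,[-0.6,-4,0],0],[0,[0,-4,0],0],[0,[0,-0.3,0],0],[0,[0,0,0],0],[0,[0,0,0],0]]'
python3 look.py white w10.png
```

```text
time_s: 25.1
position: [0.4997, 0.3692, 0.246]
ee_rot: [179.9, 0.1, -0.5]
contact_force: [-0.3, -0.2, -0.0]
finger_gap: 0.494
grasp_force: 0.0
tab 276 [130.6 121.8] [11. 44.] 90.0 [0.5701 0.5296]
{'grey': (0.4357, 0.296, 0.016, 0.013, 89.5), 'green': (0.4571, 0.3657, 0.061, 0.042, 76.5), 'white': (0.5698, 0.3701, 0.121, 0.062, -0.7)}
twist 0.21 then shift x 6.98 y -0.20 cm; z now 246.4 mm F [ 0.4  0.6 -0.1]
```

```bash
python3 -m crank '[[0,[3.5,-0.1,0],0.2],[0,[3.48,0,0],0],[0,[0,0,5],0],[0,[0,0,5],0],[0,[0,0,5],0],[0,[0,0,4],0],[0,[0,0,2],0],[0,[0,0,0.8],0],[0,[0,0,0],0]]' 25; python3 -m crank '[[-1,[0,0,0],0],[-1,[0,0,0],0],[-1,[0,0,0],0],[-1,[0,0,0],0],[-1,[0,0,0],0]]'; python3 -m crank '[[-1,[0,0,-2],0],[-1,[0,0,-4],0],[-1,[0,0,-4],0],[-1,[0,0,-4],0],[-1,[0,0,-4],4],[-1,[0,0,0],0],[-1,[0,0,0],0]]'; python3 go.py .5083 -.193 -4.65
```

```text
time_s: 26.05
position: [0.5698, 0.3695, 0.0284]
ee_rot: [179.9, 0.1, -0.7]
contact_force: [-0.5, -0.0, 0.6]
finger_gap: 0.498
grasp_force: 0.0
time_s: 26.55
position: [0.5701, 0.3709, 0.0298]
ee_rot: [-180.0, -0.1, -0.6]
contact_force: [-1.1, -1.7, 3.6]
finger_gap: 0.151
grasp_force: 25.0
time_s: 27.25
position: [0.5698, 0.371, 0.2097]
ee_rot: [-179.9, -0.1, -4.6]
contact_force: [-0.4, 0.6, -1.2]
finger_gap: 0.151
grasp_force: 25.0
twist 0.09 then shift x -1.56 y 56.71 cm; z now 209.7 mm F [-0.4  0.6 -1.2]
```

```bash
python3 -m crank '[[-1,[-0.1,4,0],0],[-1,[-0.1,4,0],0],[-1,[-0.1,4,0],0],[-1,[-0.1,4,0],0],[-1,[-0.1,4,0],0],[-1,[-0.1,4,0],0],[-1,[-0.1,4,0],0],[-1,[-0.1,4,0],0]]'>/dev/null;  python3 -m crank '[[-1,[-0.1,4,0],0],[-1,[-0.1,4,0],0],[-1,[-0.1,4,0],0],[-1,[-0.1,4,0],0],[-1,[-0.2,4,0],0],[-1,[-0.2,4,0],0],[-1,[0,0.7,0],0],[-1,[0,0,0],0],[-1,[0,0,0],0]]';python3 go.py .5083 -.193 -4.65
```

```text
time_s: 28.95
position: [0.5079, -0.192, 0.2077]
ee_rot: [-179.9, 0.1, -4.6]
contact_force: [0.1, 0.2, -0.9]
finger_gap: 0.155
grasp_force: 25.0
twist 0.08 then shift x 0.04 y 0.10 cm; z now 207.7 mm F [ 0.1  0.2 -0.9]
```

```bash
python3 -m crank '[[-1,[0.05,0.1,0],0],[-1,[0,0,4],0],[-1,[0,0,4],0],[-1,[0,0,1],0],[-1,[0,0,0],0],[-1,[0,0,0],0]]'; cat > hole.py <<'E'
from go import *
x,y,n=float(sys.argv[1]),float(sys.argv[2]),sys.argv[3]
s=robot.read_state();go(x,y,-4.65,s=s);C=cam('wrist',s);im=robot.capture('wrist')[:,:,::-1].copy();cv2.imwrite('pics/%s.png'%n,im)
a=np.radians(s['ee_rot'][2]);p=s['position']+.046*np.array([np.cos(a),np.sin(a),0]);p[2]-=.0235;u=proj(C,p)[0]
x0,y0=(u-[15,13]).astype(int);c=im[y0:y0+27,x0:x0+31].astype(int);d=np.abs(c-np.median(c.reshape(-1,3),0)).sum(2)>70
N,L,S,G=cv2.connectedComponentsWithStats(d.astype(np.uint8))
for i in range(1,N):
    if S[i,4]>60: print('blob',S[i],G[i]+[x0,y0],'expected',u)
E
python3 hole.py .5083 -.193 w11
```

```text
time_s: 29.55
position: [0.5103, -0.1941, 0.1205]
ee_rot: [180.0, -0.2, -4.5]
contact_force: [0.7, -1.0, -0.1]
finger_gap: 0.153
grasp_force: 25.0
twist 0.11 then shift x -0.21 y -0.10 cm; z now 120.5 mm F [ 0.7 -1.  -0.1]
blob [  7   4  20  20 309] [251.06472492 155.69579288] expected [250.80212005 155.6034529 ]
```

```bash
python3 -m crank '[[-1,[-0.1,-0.05,2],0],[-1,[0,0,1],0],[-1,[0,0,0.8],0],[-1,[0,0,0.6],0],[-1,[0,0,0.3],0],[-1,[0,0,0],0]]'; python3 -m crank '[[-1,[0,0,0.2],0],[-1,[0,0,0.2],0],[-1,[0,0,0],0]]'
```

```text
time_s: 30.2
position: [0.508, -0.1936, 0.0719]
ee_rot: [-180.0, 0.0, -4.6]
contact_force: [-0.3, -0.2, -1.9]
finger_gap: 0.152
grasp_force: 25.0
time_s: 30.5
position: [0.5085, -0.1938, 0.0698]
ee_rot: [180.0, -0.1, -4.6]
contact_force: [-2.5, 0.1, 8.6]
finger_gap: 0.152
grasp_force: 25.0
```

Seated. Now green (0.4175, 0.375, yaw -13).

```bash
python3 -m crank '[[0,[0,0,0],0],[0,[0,0,0],0],[0,[0,0,0],0],[0,[0,0,-2],0],[0,[0,0,-4],0],[0,[0,0,-4],0],[0,[0,0,-4],0],[0,[0,0,-4],0],[0,[0,0,0],8.4],[0,[0,0,0],0]]'; python3 go.py .4175 .375 -13 .07
```

```text
time_s: 31.5
position: [0.5083, -0.1937, 0.2491]
ee_rot: [180.0, -0.1, -13.0]
contact_force: [0.2, 1.0, -0.3]
finger_gap: 0.498
grasp_force: 0.0
twist 0.01 then shift x -28.64 y -53.37 cm; z now 249.1 mm F [ 0.2  1.  -0.3]
```

```bash
python3 -m crank '[[0,[-1.8,-3.4,0],0],[0,[-1.8,-3.4,0],0],[0,[-1.8,-3.4,0],0],[0,[-1.8,-3.4,0],0],[0,[-1.8,-3.4,0],0],[0,[-1.8,-3.4,0],0],[0,[-1.8,-3.4,0],0],[0,[-1.8,-3.4,0],0]]'>/dev/null;  python3 -m crank '[[0,[-1.8,-3.4,0],0],[0,[-1.8,-3.4,0],0],[0,[-1.8,-3.4,0],0],[0,[-1.8,-3.4,0],0],[0,[-1.8,-3.3,0],0],[0,[-1.8,-3.3,0],0],[0,[-1.8,-3.3,0],0],[0,[-1.6,-2.7,0],0],[0,[0,0,0],0],[0,[0,0,0],0]]'
python3 look.py green w12.png
```

```text
time_s: 33.3
position: [0.3585, 0.3808, 0.2467]
ee_rot: [-179.6, 0.9, -11.8]
contact_force: [-0.5, -0.3, -0.7]
finger_gap: 0.498
grasp_force: 0.0
tab 889 [97.2 29.6] [27.9 47.5] 76.0 [0.5715 0.5329]
tab 513 [ 67.3 161. ] [16.5 45.2] 65.0 [0.4242 0.6307]
{'green': (0.4582, 0.3657, 0.062, 0.037, 78.1)}
twist -89.98 then shift x 0.62 y 10.05 cm; z now 247.0 mm F [-0.6 -0.4 -0.2]
```

```bash
python3 - <<'E'
from pl import *
im=cv2.imread('pics/w12.png');C=cam('wrist');H=cv2.cvtColor(im,cv2.COLOR_BGR2HSV)
a=np.radians(-13)
for x,y in [(-55,22),(-55,-22),(55,22),(55,-22),(0,20),(0,-20),(75,0),(0,45),(0,-45),(-46,0),(46,0)]:
    p=[.4175+(x*np.cos(a)-y*np.sin(a))/1e3,.375+(x*np.sin(a)+y*np.cos(a))/1e3,.006];u=proj(C,p)[0].round().astype(int);print((x,y),u,H[u[1],u[0]])
E
```

```text
(-55, 22) [232 164] [ 72 106  99]
(-55, -22) [261 165] [ 74 107 100]
(55, 22) [232  86] [ 73  99 168]
(55, -22) [264  87] [ 73  96 170]
(0, 20) [233 127] [ 73  96 168]
(0, -20) [261 127] [ 73  97 169]
(75, 0) [248  71] [ 80 130 129]
(0, 45) [216 126] [ 80 136 126]
(0, -45) [279 128] [ 80 128 131]
(-46, 0) [247 159] [ 81 158  79]
(46, 0) [248  93] [ 80 129 128]
```

```bash
python3 - <<'E'
from go import *
import re
s=open('pl.py').read().replace("MORPH_CLOSE,np.ones((5,5))","MORPH_CLOSE,np.ones((5,5)) if n!='green' else np.ones((15,15))").replace("green=(.44,.36)","green=(.4175,.375)").replace("(h>50)&(h<78)&(s>60)&(s<150)","(h>60)&(h<78)&(s>80)&(s<125)");open('pl.py','w').write(s)
E
python3 - <<'E'
from go import *
im=cv2.imread('pics/w12.png');C=cam('wrist');r=plates(im,C);print(r);r=r['green'];go(r[0],r[1],r[4])
E
```

```text
{'green': (0.4182, 0.3747, 0.121, 0.062, -12.9)}
twist 1.02 then shift x 5.94 y -0.78 cm; z now 247.0 mm F [-0.6 -0.4 -0.2]
```

```bash
python3 -m crank '[[0,[3,-0.4,0],1],[0,[2.94,-0.38,0],0],[0,[0,0,4],0],[0,[0,0,4],0],[0,[0,0,4],0],[0,[0,0,0],0]]' 25; python3 go.py .4182 .3747 -12.9; python3 -c "
from h import *;print(robot.read_state()['ee_rot'],robot.read_state()['joints'].round(1))"
```

```text
time_s: 33.95
position: [0.414, 0.3738, 0.1221]
ee_rot: [180.0, 1.2, -13.0]
contact_force: [-0.6, -0.2, 0.2]
finger_gap: 0.501
grasp_force: 0.0
twist -0.07 then shift x 0.39 y -0.19 cm; z now 122.1 mm F [-0.6 -0.2  0.2]
[179.95477634   1.23553899 -12.96811951] [ 40.3  21.4  99.2   1.1  60.2 142.7]
```

```bash
python3 -m crank '[[0,[0.58,-0.15,0],0],[0,[0,0,4],0],[0,[0,0,3],0],[0,[0,0,1.5],0],[0,[0,0,0.9],0],[0,[0,0,0],0],[0,[0,0,0],0]]' 25; python3 go.py .4182 .3747 -12.9
```

```text
time_s: 34.65
position: [0.423, 0.3803, 0.0348]
ee_rot: [-179.3, 0.7, -12.9]
contact_force: [0.5, 0.2, -0.0]
finger_gap: 0.5
grasp_force: 0.0
twist 0.02 then shift x -0.35 y 0.65 cm; z now 34.8 mm F [ 0.5  0.2 -0. ]
```

```bash
python3 -m crank '[[0,[0,0,-4],0],[0,[0,0,-4],0],[0,[0,0,-4],0],[0,[0,0,0],-8.57],[0,[0,0,0],-8.57],[0,[0,0,0],-8.57],[0,[0,0,0],-8.57],[0,[0,0,0],-8.57],[0,[0,0,0],-8.57],[0,[0,0,0],-8.57]]'>/dev/null; python3 -m crank '[[0,[0,0,0],-8.57],[0,[0,0,0],-8.57],[0,[0,0,0],-8.57],[0,[0,0,0],-8.57],[0,[0,0,0],-8.57],[0,[0,0,0],-8.57],[0,[0,0,0],-8.57],[0,[0,0,0],-8.57],[0,[0,0,0],-8.57],[0,[0,0,0],-8.57]]'>/dev/null; python3 -m crank '[[0,[0,0,0],-8.57],[0,[0,0,0],-8.57],[0,[0,0,0],-8.57],[0,[0,0,0],-8.57],[0,[0,0,-4],0],[0,[0,0,-4],0],[0,[0,0,0],0],[0,[0,0,0],0]]';python3 go.py .4182 .3747 167 ; python3 -c "
from h import *;print(robot.read_state()['joints'].round(1))"
```

```text
time_s: 37.45
position: [0.4246, 0.3774, 0.2355]
ee_rot: [179.2, -0.6, 167.1]
contact_force: [-0.7, -0.3, 0.1]
finger_gap: 0.499
grasp_force: 0.0
twist 0.11 then shift x 0.57 y -0.41 cm; z now 235.5 mm F [-0.7 -0.3  0.1]
[ 39.9  16.8  88.7   1.   74.3 -37.5]
```

```bash
python3 -m crank '[[0,[0.57,-0.4,0],0],[0,[0,0,5],0],[0,[0,0,5],0],[0,[0,0,5],0],[0,[0,0,0],0],[0,[0,0,0],0]]';python3 go.py .4182 .3747 167.1; python3 -c "
from h import *;print(R.from_euler('xyz',robot.read_state()['ee_rot'],degrees=True).as_matrix()[:,2])"
```

```text
time_s: 38.05
position: [0.4152, 0.3759, 0.0828]
ee_rot: [179.6, -0.9, 167.1]
contact_force: [-0.4, 0.1, 1.5]
finger_gap: 0.5
grasp_force: 0.0
twist 0.01 then shift x -0.32 y -0.05 cm; z now 82.8 mm F [-0.4  0.1  1.5]
[-0.01364806  0.01098126 -0.99984656]
```

```bash
python3 -m crank '[[0,[-0.39,0,0],0],[0,[0,0,3],0],[0,[0,0,1.5],0],[0,[0,0,0.9],0],[0,[0,0,0],0],[0,[0,0,0],0]]' 25;python3 go.py .4182 .3747 167.1
```

```text
time_s: 38.65
position: [0.42, 0.3768, 0.0305]
ee_rot: [179.3, -0.7, 167.1]
contact_force: [1.6, 0.6, -0.3]
finger_gap: 0.5
grasp_force: 0.0
twist 0.00 then shift x 0.13 y -0.24 cm; z now 30.5 mm F [ 1.6  0.6 -0.3]
```

```bash
python3 -m crank '[[0,[0.12,-0.22,0.1],0],[0,[0,0,0],0],[-1,[0,0,0],0],[-1,[0,0,0],0],[-1,[0,0,0],0],[-1,[0,0,0],0],[-1,[0,0,0],0]]'; python3 -m crank '[[-1,[0,0,-2],0],[-1,[0,0,-4],0],[-1,[0,0,-4],0],[-1,[0,0,-4],0],[-1,[0,0,-4],-8.3],[-1,[0,0,0],0],[-1,[0,0,0],0]]'; python3 go.py .5148 -.1132 175.35
```

```text
time_s: 39.35
position: [0.4174, 0.3743, 0.028]
ee_rot: [179.4, -0.8, 167.1]
contact_force: [-0.2, 0.9, 0.3]
finger_gap: 0.151
grasp_force: 25.0
time_s: 40.05
position: [0.4193, 0.3717, 0.2081]
ee_rot: [179.3, -0.7, 175.3]
contact_force: [-0.3, -1.3, -1.7]
finger_gap: 0.151
grasp_force: 25.0
twist -0.00 then shift x -13.45 y -47.56 cm; z now 208.1 mm F [-0.3 -1.3 -1.7]
```

```bash
python3 -m crank '[[-1,[-1,-3.6,0],0],[-1,[-1,-3.6,0],0],[-1,[-1,-3.6,0],0],[-1,[-1,-3.6,0],0],[-1,[-1,-3.6,0],0],[-1,[-1,-3.6,0],0],[-1,[-1,-3.6,0],0]]'>/dev/null;  python3 -m crank '[[-1,[-1,-3.6,0],0],[-1,[-1,-3.6,0],0],[-1,[-1,-3.6,0],0],[-1,[-1,-3.6,0],0],[-1,[-1,-3.6,0],0],[-1,[-1,-3.6,0],0],[-1,[-0.4,-0.7,0],0],[-1,[0,0,0],0],[-1,[0,0,0],0]]';python3 go.py .5148 -.1132 175.35
```

```text
time_s: 41.65
position: [0.5138, -0.1113, 0.1994]
ee_rot: [179.3, -0.9, 175.4]
contact_force: [0.2, -0.0, -1.2]
finger_gap: 0.152
grasp_force: 25.0
twist 0.04 then shift x -0.11 y -0.18 cm; z now 199.4 mm F [ 0.2 -0.  -1.2]
```

```bash
python3 -m crank '[[-1,[-0.1,-0.18,0],0],[-1,[0,0,4],0],[-1,[0,0,3.5],0],[-1,[0,0,0.4],0],[-1,[0,0,0],0],[-1,[0,0,0],0]]'; sed 's/-4.65,s=s/175.35,s=s/' hole.py > hole2.py; python3 hole2.py .5148 -.1132 w13
```

```text
time_s: 42.25
position: [0.5161, -0.1131, 0.1235]
ee_rot: [179.4, -0.5, 175.4]
contact_force: [-0.6, 0.4, -1.1]
finger_gap: 0.148
grasp_force: 25.0
twist 0.09 then shift x 0.13 y -0.02 cm; z now 123.5 mm F [-0.6  0.4 -1.1]
blob [  0   0  31  27 597] [249.84422111 155.38190955] expected [250.22590437 155.71922179]
```

```bash
python3 -m crank '[[-1,[0.06,-0.05,2],0],[-1,[0,0,1.2],0],[-1,[0,0,0.8],0],[-1,[0,0,0.6],0],[-1,[0,0,0.5],0],[-1,[0,0,0],0]]'; python3 go.py .5148 -.1132 175.35; python3 -m crank '[[-1,[0,0,0.2],0],[-1,[0,0,0.2],0],[-1,[0,0,0],0]]'
```

```text
time_s: 42.9
position: [0.5133, -0.113, 0.0703]
ee_rot: [179.3, -0.8, 175.4]
contact_force: [0.1, -0.5, -1.8]
finger_gap: 0.149
grasp_force: 25.0
twist 0.05 then shift x -0.16 y -0.01 cm; z now 70.3 mm F [ 0.1 -0.5 -1.8]
time_s: 43.2
position: [0.514, -0.1131, 0.0679]
ee_rot: [179.4, -0.7, 175.4]
contact_force: [0.1, 0.0, 4.6]
finger_gap: 0.152
grasp_force: 25.0
```

```bash
python3 -m crank '[[0,[0,0,0],0],[0,[0,0,0],0],[0,[0,0,0],0],[0,[0,0,-2],0],[0,[0,0,-4],0],[0,[0,0,-4],0],[0,[0,0,-4],0]]'; python3 -m crank '[[0,[0,0,0],8.59],[0,[0,0,0],8.59],[0,[0,0,0],8.59],[0,[0,0,0],8.59],[0,[0,0,0],8.59],[0,[0,0,0],8.59],[0,[0,0,0],8.59],[0,[0,0,0],8.59],[0,[0,0,0],8.59],[0,[0,0,0],8]]'; python3 go.py .46 .09 90
```

```text
time_s: 43.9
position: [0.5148, -0.1147, 0.208]
ee_rot: [179.3, -0.8, 175.4]
contact_force: [2.2, -0.5, -0.0]
finger_gap: 0.503
grasp_force: 0.0
time_s: 44.9
position: [0.515, -0.1147, 0.2065]
ee_rot: [-179.3, -0.7, 89.7]
contact_force: [0.1, 0.2, 0.1]
finger_gap: 0.5
grasp_force: 0.0
twist -0.25 then shift x 20.47 y -5.50 cm; z now 206.5 mm F [0.1 0.2 0.1]
```

```bash
python3 -m crank '[[0,[4,-1.1,0],-0.2],[0,[4,-1.1,0],0],[0,[4,-1.1,0],0],[0,[4,-1.1,0],0],[0,[4.3,-1.1,0],0],[0,[0,0,-0.5],0],[0,[0,0,0],0]]'; python3 - <<'E'
from h import *
C=cam('wrist');im=robot.capture('wrist')[:,:,::-1].copy();cv2.imwrite('pics/w14.png',im)
s=robot.capture('side')[:,:,::-1];cv2.imwrite('pics/s14.png',s)
a=cv2.resize(s[225:365,185:275],(384,597),interpolation=2);b=cv2.resize(im[80:230,170:340],(416,367),interpolation=2)
o=np.zeros((600,800,3),np.uint8);o[:597,:384]=a;o[:367,384:]=b;cv2.imwrite('pics/fin.png',o)
E
```

```text
time_s: 45.6
position: [0.4595, 0.0885, 0.2155]
ee_rot: [-179.4, -0.7, 90.4]
contact_force: [-0.1, -0.1, -0.4]
finger_gap: 0.502
grasp_force: 0.0
```

View pics/fin.png

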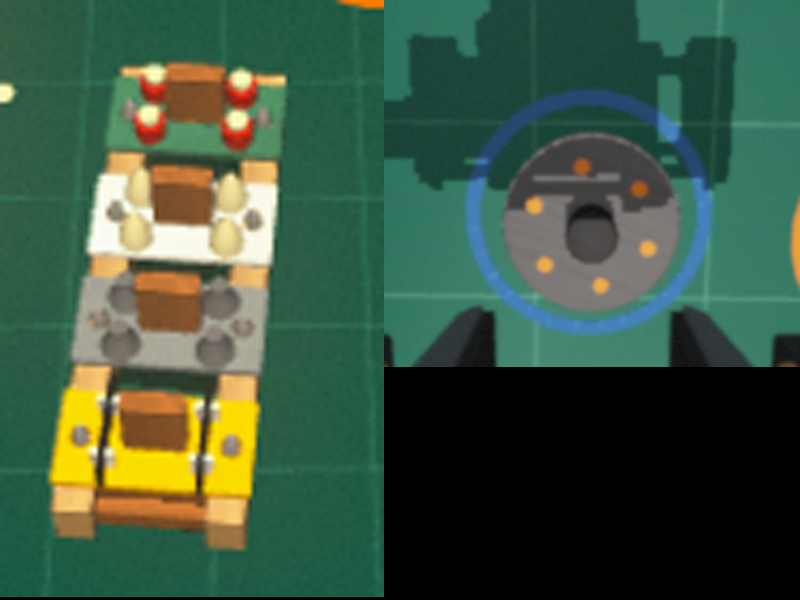

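All four plates hang with pins visible in both holes, and the pot is still in the blue ring with its knob at wrist (255,176). Next I'll plan the slide back.

```bash
python3 - <<'E'
from go import *
C=cam('wrist');k=ray(C,[[255,176]],.066)[0];l=ray(C,[[254.6,170.7]],.032)[0];print(k,l)
d=np.array([.648,.0886])-(k[:2]+l[:2])/2;print(d,np.degrees(np.arctan2(d[1],d[0])))
s=robot.read_state();print(R.from_euler('xyz',s['ee_rot'],degrees=True).as_matrix().round(4))
m=(k[:2]+l[:2])/2;go(m[0],m[1],90+np.degrees(np.arctan2(d[1],d[0])),s=s)
E
```

```text
[0.46290724 0.09681353 0.066     ] [0.46249315 0.09774576 0.032     ]
[ 0.18529981 -0.00867965] -2.6818369374431175
[[-0.0043  0.9999 -0.0114]
 [ 0.9999  0.0045  0.0119]
 [ 0.0119 -0.0113 -0.9999]]
twist 2.93 then shift x 1.03 y 0.26 cm; z now 214.9 mm F [-0.3  0.2 -0.3]
```

```bash
python3 -m crank '[[-0.1,[0,0,0],2.9],[-0.1,[0.83,0.45,0],0],[-0.1,[0,0,4],0],[-0.1,[0,0,4],0],[-0.1,[0,0,3],0],[-0.1,[0,0,0],0],[-0.1,[0,0,0],0]]'; python3 go.py .4627 .0973 87.3
```

```text
time_s: 46.4
position: [0.4637, 0.0971, 0.1052]
ee_rot: [-179.3, -0.7, 87.4]
contact_force: [0.1, 0.2, 0.0]
finger_gap: 0.449
grasp_force: 0.0
twist 0.05 then shift x 0.01 y -0.10 cm; z now 105.2 mm F [0.1 0.2 0. ]
```

```bash
python3 -m crank '[[-0.1,[0,0,3],0],[-0.1,[0,0,2],0],[-0.1,[0,0,1],0],[-0.3,[0,0,0],0],[-0.3,[0,0,0],0],[-0.3,[0,0,0],0],[-0.3,[0,0,0],0]]'; python3 go.py .4627 .0973 87.3;  python3 go.py .645 .0888 87.3
```

```text
time_s: 47.1
position: [0.4629, 0.0983, 0.046]
ee_rot: [-179.4, -0.7, 87.4]
contact_force: [0.7, -0.9, 0.5]
finger_gap: 0.35
grasp_force: 0.0
twist 0.09 then shift x -0.10 y -0.02 cm; z now 46.0 mm F [ 0.7 -0.9  0.5]
twist 0.09 then shift x -0.09 y 18.23 cm; z now 46.0 mm F [ 0.7 -0.9  0.5]
```

```bash
python3 -m crank '[[-0.3,[0,0.4,0],0],[-0.3,[0,1,0],0],[-0.3,[0,1,0],0],[-0.3,[0,1,0],0],[-0.3,[0,1,0],0],[-0.3,[0,1,0],0],[-0.3,[0,1,0],0],[-0.3,[0,1,0],0],[-0.3,[0,1,0],0],[-0.3,[0,1,0],0]]' && python3 -m crank '[[-0.3,[0,1,0],0],[-0.3,[0,1,0],0],[-0.3,[0,1,0],0],[-0.3,[0,1,0],0],[-0.3,[0,1,0],0],[-0.3,[0,1,0],0],[-0.3,[0,1,0],0],[-0.3,[0,1,0],0],[-0.3,[0,0.6,0],0],[-0.3,[0,0.2,0],0]]'; python3 go.py .645 .0888 87.3
```

```text
time_s: 48.1
position: [0.5568, 0.0938, 0.0438]
ee_rot: [-179.3, -0.7, 87.4]
contact_force: [-3.3, -0.6, 3.9]
finger_gap: 0.353
grasp_force: 1.9
time_s: 49.1
position: [0.6448, 0.0898, 0.0426]
ee_rot: [-179.3, -0.7, 87.4]
contact_force: [-3.7, 0.5, 3.3]
finger_gap: 0.349
grasp_force: 2.0
twist 0.08 then shift x -0.10 y 0.03 cm; z now 42.6 mm F [-3.7  0.5  3.3]
```

```bash
python3 -m crank '[[-0.3,[0,0,0],0],[0.1,[0,0,0],0],[0.1,[0,0,0],0],[0.1,[0,0,-4],0],[0.1,[0,0,-4],0],[0.1,[0,0,-4],0],[1,[0,0,-5],0],[1,[0,0,0],0],[1,[0,0,0],0]]'
python3 - <<'E'
from go import *
C=cam('wrist');im=robot.capture('wrist')[:,:,::-1].copy();cv2.imwrite('pics/w15.png',im);H=cv2.cvtColor(im,cv2.COLOR_BGR2HSV)
o=cv2.inRange(H,(5,130,80),(22,255,255));o[213:]=0;N,L,S,G=cv2.connectedComponentsWithStats(o);i=1+S[1:,4].argmax();print('ring bbox',S[i])
c=cv2.findContours((L==i).astype(np.uint8),0,1)[0][0][:,0];p=ray(C,c,0)[:,:2];q=np.linalg.lstsq(np.c_[2*p,np.ones(len(p))],(p**2).sum(1),rcond=None)[0];print('ring',q[:2],np.sqrt(q[2]+q[:2]@q[:2]))
x,y,w,h=S[i,:4];m=((H[...,0]<60)|(H[...,0]>100)|(H[...,1]<90)).astype(np.uint8)*255;m[o>0]=0
sub=np.zeros_like(m);sub[y+4:y+h-4,x+4:x+w-4]=m[y+4:y+h-4,x+4:x+w-4]
N,L,S,G=cv2.connectedComponentsWithStats(sub);j=1+S[1:,4].argmax();c=cv2.convexHull(cv2.findContours((L==j).astype(np.uint8),0,1)[0][0])[:,0]
p=ray(C,c,.032)[:,:2].astype(np.float32);print('pot',S[j],cv2.minEnclosingCircle(p))
# all plates & the lot from the side view
s=robot.capture('side')[:,:,::-1].astype(int);s0=cv2.imread('pics/s14.png').astype(int);d=(np.abs(s-s0).sum(2)>90)
print('rack change px',d[240:365,190:275].sum())
E
```

```text
time_s: 50.0
position: [0.6467, 0.0878, 0.2143]
ee_rot: [-179.5, -0.7, 87.4]
contact_force: [-0.0, -0.1, -0.3]
finger_gap: 0.783
grasp_force: 0.0
ring bbox [ 203  123  100   90 1510]
ring [0.64798873 0.08889055] 0.06637504380430446
pot [ 209  130   77   79 4136] ((0.6399064660072327, 0.09751482307910919), 0.05527857318520546)
rack change px 0
```

```bash
python3 -m crank '[[1,[-4,0,-2],0],[1,[-1,0,0],0],[1,[0,0,0],0],[1,[0,0,0],0]]'
python3 - <<'E'
from go import *
C=cam('wrist');im=robot.capture('wrist')[:,:,::-1].copy();H=cv2.cvtColor(im,cv2.COLOR_BGR2HSV)
def fit(c,z):
    p=ray(C,c,z)[:,:2];q=np.linalg.lstsq(np.c_[2*p,np.ones(len(p))],(p**2).sum(1),rcond=None)[0];return q[:2].round(4),np.sqrt(q[2]+q[:2]@q[:2]).round(4)
o=cv2.inRange(H,(5,130,80),(22,255,255));o[213:]=0;N,L,S,G=cv2.connectedComponentsWithStats(o);i=1+S[1:,4].argmax()
c=cv2.findContours((L==i).astype(np.uint8),0,1)[0][0][:,0];print(S[i],'ring',fit(c,0));rc=fit(c,0)[0]
u=proj(C,[*rc,.02])[0];m=((H[...,1]<80)).astype(np.uint8);yy,xx=np.mgrid[:384,:512];m[np.hypot(xx-u[0],yy-u[1])>60]=0;m[213:]=0;m=cv2.morphologyEx(m,cv2.MORPH_OPEN,np.ones((3,3)))
N,L,S,G=cv2.connectedComponentsWithStats(m);j=1+S[1:,4].argmax();c=cv2.convexHull(cv2.findContours((L==j).astype(np.uint8),0,1)[0][0])[:,0]
print('pot',S[j],'lidfit',fit(c,.032),cv2.minEnclosingCircle(ray(C,c,.032)[:,:2].astype(np.float32)))
for x,y in [(0,0),(.02,0),(.04,0),(.046,0),(.05,0),(.055,0),(-.04,0),(-.046,0),(-.05,0),(-.055,0),(0,.046),(0,.05),(0,.055),(0,-.046),(0,-.05),(0,-.055)]:
    q=proj(C,[rc[0]+x,rc[1]+y,.032])[0].round().astype(int);print((x,y),H[q[1],q[0]],end=' ')
E
```

```text
time_s: 50.5
position: [0.6433, 0.038, 0.2304]
ee_rot: [-179.1, -0.7, 87.4]
contact_force: [-0.7, -0.5, -0.3]
finger_gap: 1.0
grasp_force: 0.0
[ 206   85   99  102 1816] ring (array([0.6479, 0.0888]), np.float64(0.0699))
pot [ 215  101   72   73 3902] lidfit (array([0.642 , 0.0891]), np.float64(0.0473)) ((0.6420465707778931, 0.08907867968082428), 0.04767763614654541)
(0, 0) [60  8 34] (0.02, 0) [15  7 78] (0.04, 0) [60  7 69] (0.046, 0) [ 82 154  71] (0.05, 0) [ 82 166  69] (0.055, 0) [ 80 146  70] (-0.04, 0) [10 11 70] (-0.046, 0) [15  7 70] (-0.05, 0) [20 11 70] (-0.055, 0) [72 73 70] (0, 0.046) [68 13 76] (0, 0.05) [ 82 154  73] (0, 0.055) [ 82 156  72] (0, -0.046) [ 76  43 124] (0, -0.05) [ 81 120 142] (0, -0.055) [ 31  64 152]
```

```bash
python3 -c "
from workcell import robot
print(robot.job_done())"
```

```text
the job is handed in; nothing more can be done
None
```

The job is handed in (no verdict came back): the warmer was parked in the blue ring, all four plates (yellow, grey, white, green) were hung with pins through both holes, and the warmer was slid back to stand about 6 mm off the orange ring's centre, where up to 14 mm still counts as inside.

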